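# Sort the yellow dental casts into their case trays

### The job

Put each of the four yellow stone casts into the case tray of the same colour as the disc inside its arch of teeth, flat on the tray floor, inside the rim, teeth up. Leave the two white plaster casts where they stand, and set the casts down rather than dropping them, as the stone chips.

Things in the scene. Friction and masses are not known exactly. Their poses are not given: they have to be found in the camera images.
- cast_red: Yellow stone dental cast, loose, 90 to 180 g, with a round red disc, 23 mm across, inside its arch of teeth. Base 62 (x) x 52 (y) mm, 24 mm high; flat upright sides at y = +-26 mm (from x = -5 to +31; the -x front is a half round, radius 26). The teeth, set in from the sides, rise to 36 mm. Origin: centre of the underside, at table height; z up, x towards the flat heel.
- cast_blue: Yellow stone dental cast, loose, 90 to 180 g, with a round blue disc, 23 mm across, inside its arch of teeth. Base 62 (x) x 52 (y) mm, 24 mm high; flat upright sides at y = +-26 mm (from x = -5 to +31; the -x front is a half round, radius 26). The teeth, set in from the sides, rise to 36 mm. Origin: centre of the underside, at table height; z up, x towards the flat heel.
- cast_green: Yellow stone dental cast, loose, 90 to 180 g, with a round green disc, 23 mm across, inside its arch of teeth. Base 62 (x) x 52 (y) mm, 24 mm high; flat upright sides at y = +-26 mm (from x = -5 to +31; the -x front is a half round, radius 26). The teeth, set in from the sides, rise to 36 mm. Origin: centre of the underside, at table height; z up, x towards the flat heel.
- cast_black: Yellow stone dental cast, loose, 90 to 180 g, with a round black disc, 23 mm across, inside its arch of teeth. Base 62 (x) x 52 (y) mm, 24 mm high; flat upright sides at y = +-26 mm (from x = -5 to +31; the -x front is a half round, radius 26). The teeth, set in from the sides, rise to 36 mm. Origin: centre of the underside, at table height; z up, x towards the flat heel.
- white_cast_a: White plaster dental cast with a red disc; same shape and size as the yellow casts. Not part of the job: it stays where it stands. Origin: centre of the underside, axes as for the yellow casts.
- white_cast_b: White plaster dental cast with a green disc; same shape and size as the yellow casts. Not part of the job: it stays where it stands. Origin: centre of the underside, axes as for the yellow casts.
- tray_red: Red case tray, fixed to the table: square, 94 mm outside, 86 mm inside, floor 3 mm thick, low rim whose top is 8 mm above the table; a blank white card lies beyond its +x side. Origin: centre of its underside (table height); x and y along its sides, z up.
- tray_blue: Blue case tray, fixed to the table: square, 94 mm outside, 86 mm inside, floor 3 mm thick, low rim whose top is 8 mm above the table; a blank white card lies beyond its +x side. Origin: centre of its underside (table height); x and y along its sides, z up.
- tray_green: Green case tray, fixed to the table: square, 94 mm outside, 86 mm inside, floor 3 mm thick, low rim whose top is 8 mm above the table; a blank white card lies beyond its +x side. Origin: centre of its underside (table height); x and y along its sides, z up.
- tray_black: Black case tray, fixed to the table: square, 94 mm outside, 86 mm inside, floor 3 mm thick, low rim whose top is 8 mm above the table; a blank white card lies beyond its +x side. Origin: centre of its underside (table height); x and y along its sides, z up.
Mind the look-alikes: they are no part of the job. What is shaped like the cast_red but purple is not meant.

How it is judged:
By the outcome, as a careful person would: the job done as asked, in the order asked, and still so for the second after the job is handed in, with the robot touching nothing.
It also fails if it takes over 104 s, if anything falls off the work surface, if the arm or the gripper's body presses on something with over 40 N, if the wrist force passes 120 N, or if a joint passes its speed limit or range.

### The arm

A 6-joint arm with a two-finger parallel gripper is mounted at the origin on the work surface. World frame = base frame: x ahead of the robot, y to its left, z up, the work surface at z = 0. Lengths are in m, angles in rad, forces in N, time in s.
With the tool pointing down it reaches from about 0.375 to 0.975 m from the base axis. Payload 3.8 kg.
Tool frame: the origin (TCP) lies between the finger pads; the fingertips stand bot.nose_length ahead of it and the grasp point (between the pads) lies 5 mm behind it (bot.nose_length is the distance from the TCP to the fingertips, in m); z points along the fingers, y is the direction in which the jaws open and shut (so a half turn about z gives the same grasp; the last joint's range is limited). The gripper opens to 85 mm and grips with 20 to 120 N. Pads are 22 mm wide; open, the fingers measure 114 mm over their backs; the gripper's body (76 mm by 85 mm) begins 54 mm behind the grasp point. The pads swing forward as they close: fully open they stand 13 mm farther back than shut.
Start: joints at [-1.228, 0.264, 1.604, -0, 1.274, -0.037], TCP at [0.25, -0.627, 0.245] pointing down, gripper open.
Joint ranges: [-2.63, 2.63], [-0.94, 2.18], [0.31, 2.57], [-1.31, 4.45], [0, 2.66], [-2.55, 2.55]. Speed limits (rad/s): [2.57, 2.57, 3.14, 3.14, 3.14, 3.14].

### API

Orientations are given as a rotation vector (axis times angle).
In Python, from workcell import bot gives the robot as it stands.
- The arm moves only by the tool carry_out, never from a script. Its argument "series" is a list of rows, each an object with "delta_pos": the shift along the tool's x, y, z as a fraction of full scale, a list of three; "rot": the turn, a rotation vector about the tool's x, y, z as a fraction of full scale, a list of three; "hand": the gripper command: -1 is fully open, 1 is shut, values between are in proportion. In form: [{"delta_pos": [x, y, z], "rot": [rx, ry, rz], "hand": hand}, ...]. A call has 1 to 20 rows; each row is the pose to reach, as a shift and turn from the pose measured when the call began, along the tool's axes at that moment; what a row does not reach only later rows make up. Full scale, the value 1, is 0.25 m for a shift and 45 degrees for a turn. A row lasts 1/8 s, in which the tool goes at most 62.5 mm and 10.7 degrees, less where a joint would pass 70% of its speed; a pose out of reach is approached as far as the arm can. A call with a number of a shift or a turn outside -1 to 1 is refused whole. A call with a gripper value outside its range is refused whole. The fingers move at their own pace and stop on an object; "squeeze" is the grip in N (left out, the last holds). Time passes only in rows, so rows that repeat a pose let the fingers close. It gives the time, the measured TCP pose, the force and the opening at its end, in the units of the state.
- bot.read_state(): the state, without advancing time (a new reading comes with each control period).
- bot.read_camera(name): name is "side" or "top" or "wrist"; returns the picture (384x512x3 uint8, red, green, blue); there is no depth.
- bot.camera_info(name): a dict with "fx", "fy", "cx", "cy" (pixels), "distortion" ([k1, k2, p1, p2, k3] as OpenCV has them; the pictures are not rectified), "origin" and "attitude" of the camera in the world. Camera axes: x right, y down, z forward; pixel columns grow to the right and rows downward; lengths in m; the calibration is good to about 2 mm. A picture is of the moment at which its call begins: read the wrist's pose just before it. camera_info takes no time and is no camera call; for the wrist camera it gives the pose at the moment of the call.
- bot.finish_job(): hands the job in, once; it reports no verdict.
The state is a dict: "time": time; "q": joint angles; "joint_vel": joint speeds; "joint_torque": joint torques, N m; "tool_pos": TCP position; "tcp_rot": TCP orientation; "wrist_force": force on the tool from outside, world axes, zero at the start; "torque": the same for the moment, N m; "width": opening from 0.0 (shut) to 1.0 (fully open).
Only numpy, scipy, OpenCV 4.12 (cv2) and the standard library are available. Lean on these libraries where they do the work, as an engineer would, in place of code of your own. Each camera call takes 0.05 s, during which the arm holds its last target. There are 200 camera calls.

## Working session

There is one attempt and no reset: what is moved stays moved. The work goes in short steps, Python scripts to look and compute and a tool call to move; the robot and the scene stay as the last step left them, time stands still between calls to the robot, and variables do not carry over. Pictures are saved under pics/ and viewed, and the job is handed in when it is done.

Besides the shell and the picture viewer there is one more tool, called as name([rows], argument=value, ...), one row to a line, values as JSON. carry_out: Moves the arm, as the interface text tells. Its arguments: {"type":"object","properties":{"series":{"type":"array","items":{"type":"object","properties":{"delta_pos":{"type":"array","items":{"type":"number","minimum":-1,"maximum":1}},"rot":{"type":"array","items":{"type":"number","minimum":-1,"maximum":1}},"hand":{"type":"number"}}}},"squeeze":{"type":"number"}},"required":["series"]}

```bash
mkdir -p pics
python3 - <<'E'
from workcell import bot
import cv2
print(bot.read_state(), bot.nose_length)
for n in ("top","side","wrist"):
    print(n,bot.camera_info(n)); im=bot.read_camera(n)
    cv2.imwrite(f"pics/{n}0.png",cv2.resize(im[:,:,::-1],(800,600),interpolation=cv2.INTER_CUBIC))
E
```

```text
{'time': 0.0, 'q': array([-1.22791930e+00,  2.64746261e-01,  1.60538201e+00,  8.50132582e-06,
        1.27369370e+00, -3.69366157e-02]), 'joint_vel': array([ 0.00052875,  0.00072722, -0.00014291, -0.00066676, -0.00228608,
        0.00031362]), 'joint_torque': array([ 5.35848030e-04, -5.15114129e+01, -3.67311859e+01,  2.87192133e-04,
        1.30734299e-02, -5.53682668e-06]), 'tool_pos': array([ 0.24999637, -0.62624308,  0.24396231]), 'tcp_rot': array([-3.08294837e+00, -5.92610258e-01,  5.20604534e-04]), 'wrist_force': array([ 0.36406602, -0.5379708 , -0.13579786]), 'torque': array([-0.01847671, -0.00211053,  0.03895532]), 'width': 1.000507756906245} 0.014
top {'fx': 415.80141116691266, 'fy': 415.80141116691266, 'cx': 254.96497174700838, 'cy': 195.727716914203, 'distortion': array([-0.04731961,  0.        ,  0.        ,  0.        ,  0.        ]), 'origin': array([0.40640511, 0.01002898, 0.85144723]), 'attitude': array([-2.18607022,  2.13870213, -0.1370468 ])}
side {'fx': 491.8738595763867, 'fy': 491.8738595763867, 'cx': 260.28966504443923, 'cy': 192.2734750607308, 'distortion': array([-0.17892693,  0.        ,  0.        ,  0.        ,  0.        ]), 'origin': array([0.3114395 , 0.67777866, 0.80076369]), 'attitude': array([-0.36446926,  2.80269483, -1.12446418])}
wrist {'fx': 322.53542411149584, 'fy': 322.53542411149584, 'cx': 259.7264422112692, 'cy': 191.202427798462, 'distortion': array([0.0070878, 0.       , 0.       , 0.       , 0.       ]), 'origin': array([ 0.31510279, -0.60144681,  0.37330208]), 'attitude': array([ 2.40244237, -1.62699247, -0.23235307])}
```

View pics/top0.png

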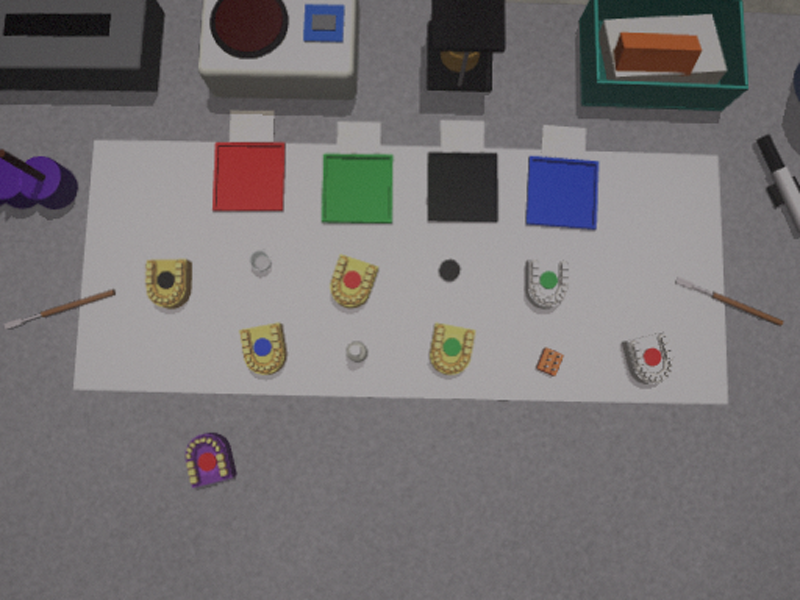

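View pics/side0.png

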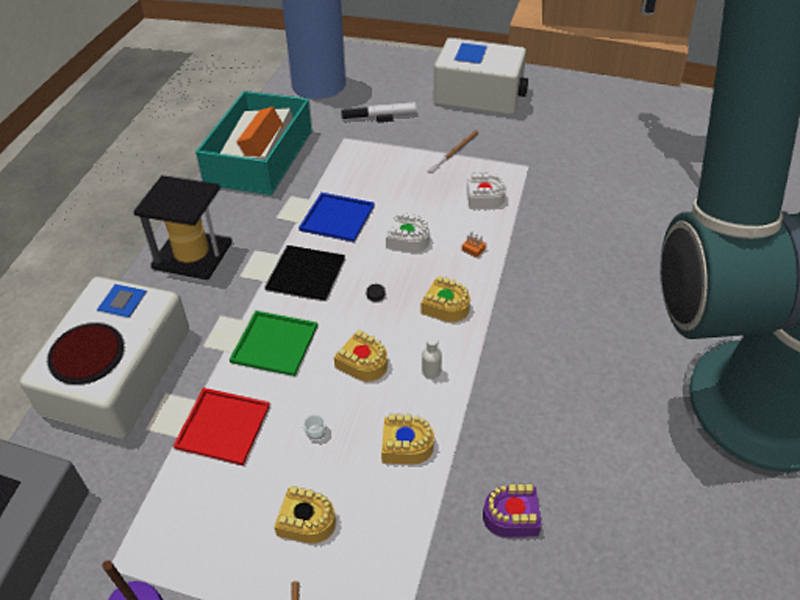

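View pics/wrist0.png

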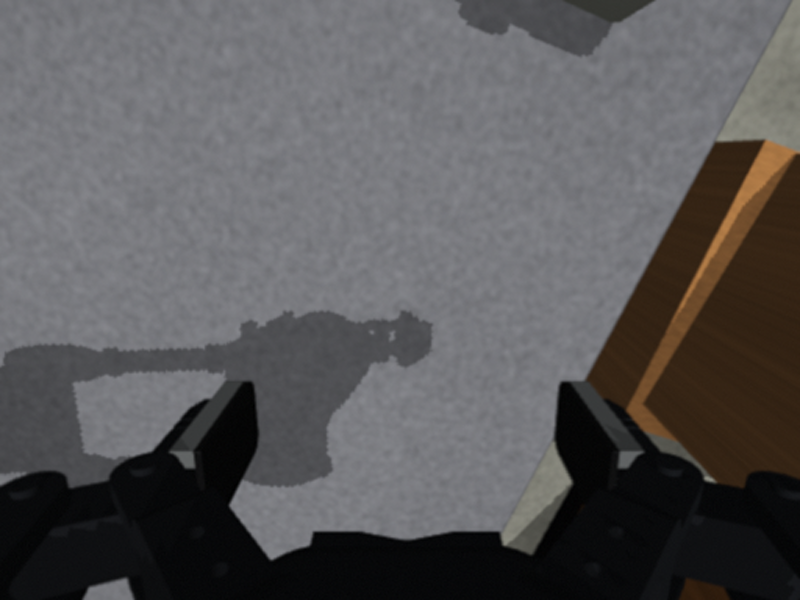

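The top view (800x600) shows yellow casts black (167,280), red (352,280), blue (262,347) and green (452,347). The trays are red (248,177), green (357,188), black (462,187) and blue (562,193). The white casts are on the right and the purple look-alike is at (208,462). I'll fit model silhouettes in the top and side views, with height free.

```bash
cat > h.py <<'E'
import numpy as np, cv2
from scipy.optimize import minimize
from workcell import bot
def proj(ci,P):
    R=cv2.Rodrigues(np.array(ci["attitude"],float))[0]; t=-R.T@ci["origin"]
    K=np.array([[ci["fx"],0,ci["cx"]],[0,ci["fy"],ci["cy"]],[0,0,1.]])
    return cv2.projectPoints(np.array(P,float),R.T,t,K,np.array(ci["distortion"]))[0].reshape(-1,2)
def ground(ci,uv,z):
    R=cv2.Rodrigues(np.array(ci["attitude"],float))[0]
    K=np.array([[ci["fx"],0,ci["cx"]],[0,ci["fy"],ci["cy"]],[0,0,1.]])
    n=cv2.undistortPoints(np.array([[uv]],float),K,np.array(ci["distortion"])).ravel()
    d=R@[n[0],n[1],1]; o=ci["origin"]; return o+d*(z-o[2])/d[2]
a=np.linspace(np.pi/2,3*np.pi/2,15)
out=np.r_[[[31,-26],[31,26]],np.c_[-5+26*np.cos(a),26*np.sin(a)]]/1000
inn=np.r_[[[29,-22],[29,22]],np.c_[-5+22*np.cos(a),22*np.sin(a)]]/1000
CAST=np.r_[np.c_[out,0*out[:,0]],np.c_[out,0*out[:,0]+.024],np.c_[inn,0*inn[:,0]+.035]]
s=np.array([[1,1],[1,-1],[-1,-1],[-1,1]])*.047
TRAY=np.r_[np.c_[s,[0]*4],np.c_[s,[.008]*4]]
def place(M,p):
    c,s=np.cos(p[2]),np.sin(p[2]); return M@np.array([[c,s,0],[-s,c,0],[0,0,1]])+[p[0],p[1],p[3]]
def hull(ci,M,p): return cv2.convexHull(proj(ci,place(M,p)).astype(np.float32))
def blob(mask,uv):
    n,l=cv2.connectedComponents(mask.astype(np.uint8)); c=np.bincount(l[int(uv[1])-4:int(uv[1])+5,int(uv[0])-4:int(uv[0])+5].ravel(),minlength=n); c[0]=0
    m=(l==c.argmax()).astype(np.uint8)
    return cv2.convexHull(np.vstack(cv2.findContours(m,cv2.RETR_EXTERNAL,cv2.CHAIN_APPROX_NONE)[0])).reshape(-1,2)
def rast(h,o,S=8):
    m=np.zeros((100*S,140*S),np.uint8); cv2.fillPoly(m,[np.round((h.reshape(-1,2)-o+.5)*S).astype(np.int32)],1); return m
def fit(views,M,p0):   # views: list of (camera_info, blob hull)
    T=[]
    for ci,b in views:
        o=b.mean(0)-[70,50]; m=np.zeros((100*8,140*8),np.uint8)
        q=np.round((b-o+.5)*8).astype(np.int32); cv2.fillPoly(m,[q],1); m=cv2.dilate(m,np.ones((9,9))); T.append((ci,o,m))
    f=lambda p:sum((rast(hull(ci,M,p),o)!=m).mean()/m.mean() for ci,o,m in T)
    st=np.array([p0]+[np.array(p0)+d for d in ([.01,0,0,0],[0,.01,0,0],[0,0,.2,0],[0,0,0,.006])])
    r=minimize(f,p0,method="Nelder-Mead",options=dict(initial_simplex=st,maxiter=250,xatol=1e-4,fatol=1e-4)); return r.x,r.fun
E
cat > m.py <<'E'
from h import *
I={n:bot.read_camera(n) for n in("top","side")}; C={n:bot.camera_info(n) for n in I}
def masks(im):
    h=cv2.cvtColor(im,cv2.COLOR_RGB2HSV).astype(int); H,S,V=h[...,0],h[...,1],h[...,2]
    return dict(yellow=(H>14)&(H<35)&(S>70)&(V>60),red=((H<8)|(H>172))&(S>150)&(V>70),green=(H>45)&(H<75)&(S>130),blue=(H>110)&(H<128)&(S>130),black=(V<65))
Mk={n:masks(I[n]) for n in I}
ov={n:I[n][:,:,::-1].copy() for n in I}; k=.64
items={"cast_black":((167,294),(306,532)),"cast_red":((345,302),(360,372)),"cast_green":((452,366),(445,312)),"cast_blue":((264,368),(408,458)),
"tray_red":((248,177),(222,427)),"tray_green":((357,188),(274,343)),"tray_black":((462,187),(305,272)),"tray_blue":((562,193),(336,217))}
for n,(a,b) in items.items():
    kind,col=n.split("_"); M=CAST if kind=="cast" else TRAY
    v=[(C[c],blob(Mk[c]["yellow" if kind=="cast" else col],np.array(uv)*k)) for c,uv in(("top",a),("side",b))]
    g=ground(C["top"],v[0][1].mean(0),.015)
    p,e=fit(v,M,[g[0],g[1],0,0]); print(n,np.round(p[:2],4),"yaw deg",np.round(np.degrees(p[2]),1),"z",np.round(p[3],4),"err",round(e,3))
    for c in I: cv2.polylines(ov[c],[np.round(hull(C[c],M,p)*1).astype(np.int32)],True,(255,0,255),1)
cv2.imwrite("pics/ovtop.png",cv2.resize(ov["top"][80:260,30:420],None,fx=2.05,fy=2.05,interpolation=0)); cv2.imwrite("pics/ovside.png",cv2.resize(ov["side"][90:370,80:340],None,fx=2.1,fy=2.1,interpolation=0))
E
python3 m.py
```

```text
cast_black [0.5292 0.3071] yaw deg 2.1 z 0.0022 err 0.059
cast_red [0.5353 0.0675] yaw deg -17.0 z 0.0021 err 0.087
cast_green [ 0.4512 -0.062 ] yaw deg -9.3 z 0.0022 err 0.058
cast_blue [0.4461 0.1776] yaw deg 11.5 z 0.0028 err 0.052
tray_red [0.6802 0.2108] yaw deg 0.7 z 0.0014 err 0.051
tray_green [0.6666 0.0641] yaw deg 0.7 z 0.0012 err 0.487
tray_black [ 0.6712 -0.076 ] yaw deg 1.1 z 0.0024 err 0.06
tray_blue [ 0.668  -0.2108] yaw deg -2.1 z 0.0023 err 0.049
```

View pics/ovtop.png

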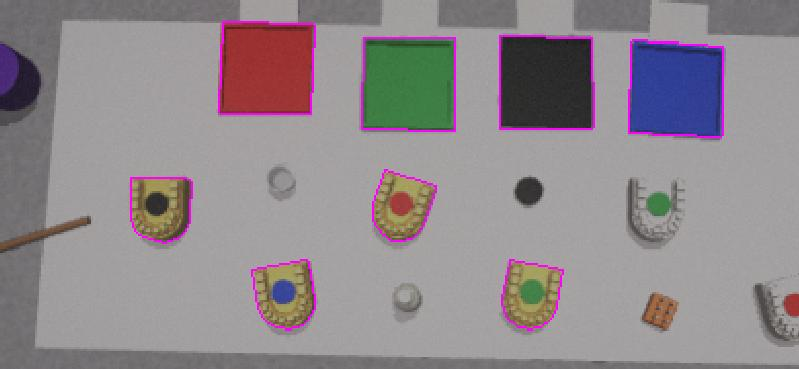

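View pics/ovside.png

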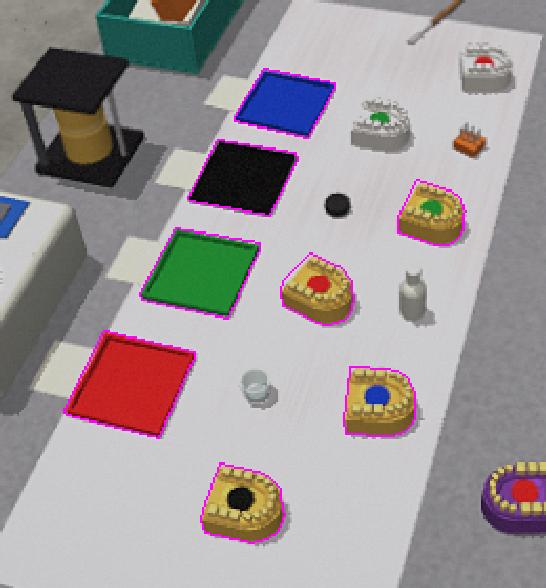

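Overlays match the outlines well, with heights within about 2 mm of the stated ones. The disc colours in both views agree with the assignment. Next is a helper to turn a world target into move numbers.

```bash
cat > go.py <<'E'
# usage: go.py x y z yawdeg ... (several targets) -> numbers for the move from the present pose
import sys,numpy as np
from scipy.spatial.transform import Rotation as R
from workcell import bot
s=bot.read_state(); p=s["tool_pos"]; r=R.from_rotvec(s["tcp_rot"])
print("t",round(s["time"],2),"p",p.round(4),"w",round(s["width"],3),"F",s["wrist_force"].round(1))
v=list(map(float,sys.argv[1:]))
for i in range(0,len(v),4):
    t=R.from_euler("z",v[i+3],degrees=True)*R.from_euler("x",180,degrees=True)
    print(((r.inv().apply(np.array(v[i:i+3])-p))/.25).round(4),((r.inv()*t).as_rotvec()/np.radians(45)).round(4))
E
python3 - <<'E'
import numpy as np
for n,x,y,a in(("black",.5292,.3071,2.1),("red",.5353,.0675,-17),("green",.4512,-.062,-9.3),("blue",.4461,.1776,11.5)):
    r=np.radians(a); print(n,round(x+.008*np.cos(r),4),round(y+.008*np.sin(r),4))
E
python3 go.py .36 -.40 .2 -9 .405 -.25 .18 -9
```

```text
black 0.5372 0.3074
red 0.543 0.0652
green 0.4591 -0.0633
blue 0.4539 0.1792
t 0.25 p [ 0.2501 -0.6266  0.2446] w 0.998 F [0.6 0.7 0.2]
[ 0.7443 -0.6786  0.1791] [-1.400e-03  4.000e-04  6.835e-01]
[ 1.1339 -1.169   0.2597] [-1.400e-03  4.000e-04  6.835e-01]
```

carry_out([
  {"delta_pos": [0.744,-0.679,0.18],"rot": [0,0,0.68],"hand": -1},
  {"delta_pos": [0.744,-0.679,0.18],"rot": [0,0,0.68],"hand": -1},
  {"delta_pos": [0.744,-0.679,0.18],"rot": [0,0,0.68],"hand": -1},
  {"delta_pos": [0.92,-0.92,0.2],"rot": [0,0,0.68],"hand": -1},
  {"delta_pos": [0.95,-0.98,0.24],"rot": [0,0,0.68],"hand": -1},
  {"delta_pos": [0.95,-0.98,0.24],"rot": [0,0,0.68],"hand": -1},
], squeeze=50)

```text
time: 1.0
tool_pos: [0.3799, -0.3079, 0.1841]
tcp_rot: [-3.13, 0.239, 0.002]
wrist_force: [0.5, -0.3, 0.7]
width: 0.997
```

```bash
python3 go.py .4591 -.0633 .12 -9.3
```

```text
t 1.0 p [ 0.3799 -0.3079  0.1841] w 0.997 F [ 0.5 -0.3  0.7]
[ 0.1649 -1.0148  0.2583] [-0.0026  0.0016  0.0124]
```

carry_out([
  {"delta_pos": [0.163,-1,0.24],"rot": [0,0,0.01],"hand": -1},
  {"delta_pos": [0.163,-1,0.24],"rot": [0,0,0.01],"hand": -1},
  {"delta_pos": [0.163,-1,0.24],"rot": [0,0,0.01],"hand": -1},
  {"delta_pos": [0.163,-1,0.24],"rot": [0,0,0.01],"hand": -1},
  {"delta_pos": [0.163,-1,0.24],"rot": [0,0,0.01],"hand": -1},
  {"delta_pos": [0.163,-1,0.24],"rot": [0,0,0.01],"hand": -1},
  {"delta_pos": [0.163,-1,0.24],"rot": [0,0,0.01],"hand": -1},
])

```text
time: 1.88
tool_pos: [0.4582, -0.0681, 0.125]
tcp_rot: [-3.13, 0.253, 0.001]
wrist_force: [-1.1, 0.6, -0.9]
width: 0.997
```

```bash
python3 go.py .4591 -.0633 .07 -9.3 .4591 -.0633 .018 -9.3
python3 - <<'E'
from h import *
ci=bot.camera_info("wrist"); im=bot.read_camera("wrist")[:,:,::-1].copy()
p=[.4512,-.062,np.radians(-9.3),0]
cv2.polylines(im,[np.round(proj(ci,place(CAST[i*17:i*17+17],p))).astype(np.int32) for i in (0,1)],True,(255,0,255),1)
cv2.imwrite("pics/w1.png",cv2.resize(im,(800,600)))
E
```

```text
t 1.88 p [ 0.4582 -0.0681  0.125 ] w 0.997 F [-1.1  0.6 -0.9]
[ 0.0005 -0.0191  0.2201] [-0.0018  0.0008  0.0012]
[ 0.0007 -0.0188  0.4281] [-0.0018  0.0008  0.0012]
```

View pics/w1.png

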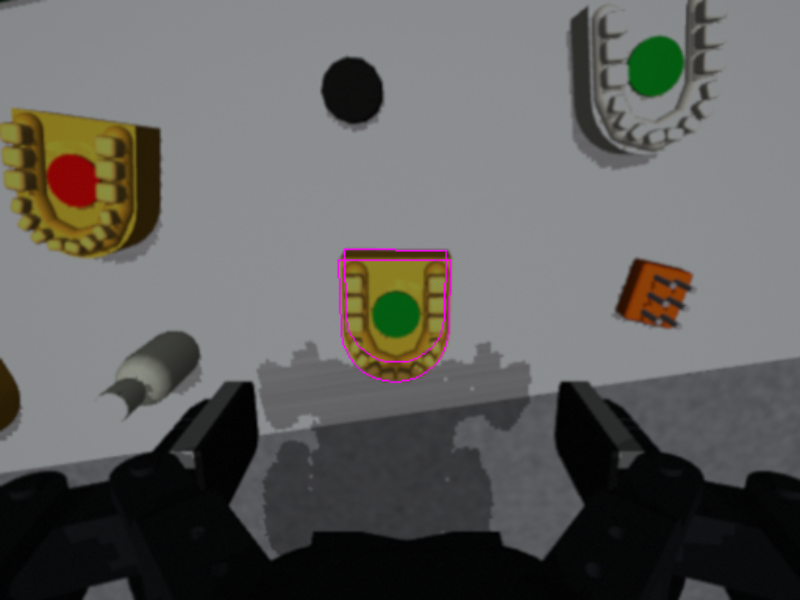

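The wrist view confirms the fit: the outline sits on the green cast at (396,315), yaw aligned. Descending and closing.

carry_out([
  {"delta_pos": [0.0005,-0.019,0.15],"rot": [0,0,0],"hand": -1},
  {"delta_pos": [0.0005,-0.019,0.28],"rot": [0,0,0],"hand": -1},
  {"delta_pos": [0.0005,-0.019,0.37],"rot": [0,0,0],"hand": -1},
  {"delta_pos": [0.0005,-0.019,0.428],"rot": [0,0,0],"hand": -1},
  {"delta_pos": [0.0005,-0.019,0.428],"rot": [0,0,0],"hand": -1},
  {"delta_pos": [0.0005,-0.019,0.428],"rot": [0,0,0],"hand": 0.1},
  {"delta_pos": [0.0005,-0.019,0.428],"rot": [0,0,0],"hand": 1},
  {"delta_pos": [0.0005,-0.019,0.428],"rot": [0,0,0],"hand": 1},
  {"delta_pos": [0.0005,-0.019,0.428],"rot": [0,0,0],"hand": 1},
  {"delta_pos": [0.0005,-0.019,0.428],"rot": [0,0,0],"hand": 1},
])

```text
time: 3.18
tool_pos: [0.4606, -0.0638, 0.0195]
tcp_rot: [-3.13, 0.254, -0.004]
wrist_force: [-0.2, -0.5, 5.7]
width: 0.599
```

```bash
python3 go.py .4591 -.0633 .08 -9.3
python3 - <<'E'
from h import *
im=bot.read_camera("side")[:,:,::-1]
cv2.imwrite("pics/s1.png",cv2.resize(im[130:250,220:380],(800,600),interpolation=2))
E
```

```text
t 3.17 p [ 0.4606 -0.0638  0.0195] w 0.599 F [-0.2 -0.5  5.7]
[-0.0054 -0.0012 -0.2419] [-0.0017 -0.0031  0.0004]
```

View pics/s1.png

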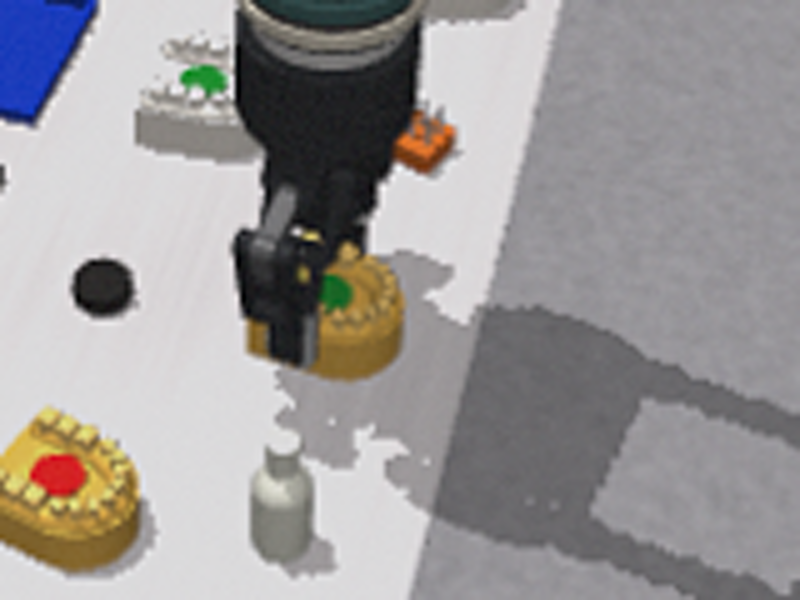

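Held by both flat sides at opening 0.60 (about 51 mm). Lift, carry to the green tray, then stop just above.

```bash
python3 go.py .4606 -.0638 .10 -9.3 .676 .064 .10 .7 .676 .064 .04 .7  .676 .064 .0235 .7
```

```text
t 3.23 p [ 0.4605 -0.0638  0.0195] w 0.595 F [-0.5 -0.5  6. ]
[ 1.10e-03 -3.00e-04 -3.22e-01] [-0.0016 -0.003   0.0005]
[ 0.769  -0.6438 -0.3193] [-0.0014 -0.0032 -0.2217]
[ 0.7684 -0.6434 -0.0793] [-0.0014 -0.0032 -0.2217]
[ 0.7683 -0.6434 -0.0133] [-0.0014 -0.0032 -0.2217]
```

carry_out([
  {"delta_pos": [0,0,-0.1],"rot": [0,0,0],"hand": 1},
  {"delta_pos": [0,0,-0.22],"rot": [0,0,0],"hand": 1},
  {"delta_pos": [0,0,-0.32],"rot": [0,0,0],"hand": 1},
  {"delta_pos": [0.12,-0.1,-0.32],"rot": [0,0,-0.04],"hand": 1},
  {"delta_pos": [0.25,-0.21,-0.32],"rot": [0,0,-0.08],"hand": 1},
  {"delta_pos": [0.38,-0.32,-0.32],"rot": [0,0,-0.12],"hand": 1},
  {"delta_pos": [0.51,-0.43,-0.32],"rot": [0,0,-0.16],"hand": 1},
  {"delta_pos": [0.64,-0.54,-0.32],"rot": [0,0,-0.2],"hand": 1},
  {"delta_pos": [0.74,-0.62,-0.32],"rot": [0,0,-0.22],"hand": 1},
  {"delta_pos": [0.768,-0.643,-0.32],"rot": [0,0,-0.22],"hand": 1},
  {"delta_pos": [0.768,-0.643,-0.32],"rot": [0,0,-0.22],"hand": 1},
  {"delta_pos": [0.768,-0.643,-0.22],"rot": [0,0,-0.22],"hand": 1},
  {"delta_pos": [0.768,-0.643,-0.12],"rot": [0,0,-0.22],"hand": 1},
  {"delta_pos": [0.768,-0.643,-0.08],"rot": [0,0,-0.22],"hand": 1},
  {"delta_pos": [0.768,-0.643,-0.08],"rot": [0,0,-0.22],"hand": 1},
])

```text
time: 5.1
tool_pos: [0.6744, 0.0634, 0.0393]
tcp_rot: [-3.141, -0.016, 0.0]
wrist_force: [0.3, -0.1, -1.1]
width: 0.588
```

```bash
python3 go.py .676 .064 .0235 .7
python3 - <<'E'
from h import *
im=bot.read_camera("side")[:,:,::-1]; a=bot.read_camera("top")[:,:,::-1]
cv2.imwrite("pics/s2.png",np.hstack([cv2.resize(im[180:280,120:220],(400,400),interpolation=2),cv2.resize(a[80:160,190:270],(400,400),interpolation=2)]))
E
```

```text
t 5.1 p [0.6744 0.0634 0.0393] w 0.588 F [ 0.3 -0.1 -1.1]
[ 0.0066 -0.0025  0.0632] [-0.0008  0.     -0.0025]
```

View pics/s2.png

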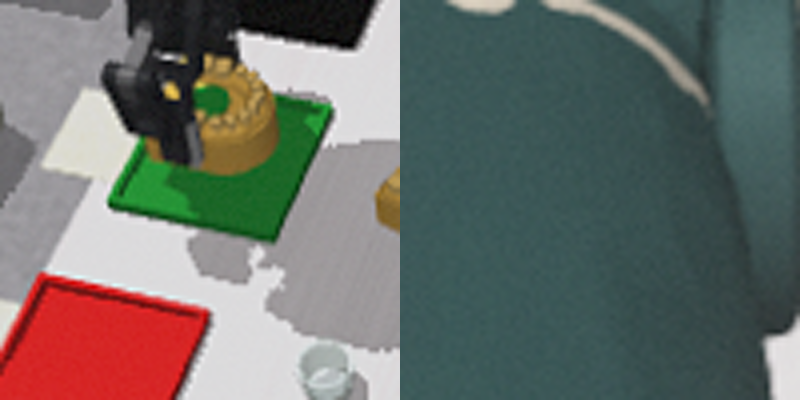

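The side view shows the green cast upright, hanging above the green tray. Lowering gently.

carry_out([
  {"delta_pos": [0.006,-0.002,0.02],"rot": [0,0,0],"hand": 1},
  {"delta_pos": [0.006,-0.002,0.04],"rot": [0,0,0],"hand": 1},
  {"delta_pos": [0.006,-0.002,0.055],"rot": [0,0,0],"hand": 1},
  {"delta_pos": [0.006,-0.002,0.063],"rot": [0,0,0],"hand": 1},
  {"delta_pos": [0.006,-0.002,0.066],"rot": [0,0,0],"hand": 1},
  {"delta_pos": [0.006,-0.002,0.066],"rot": [0,0,0],"hand": 1},
])

```text
time: 5.95
tool_pos: [0.6778, 0.0642, 0.0246]
tcp_rot: [-3.141, -0.017, -0.006]
wrist_force: [-0.0, 0.5, -1.5]
width: 0.591
```

carry_out([
  {"delta_pos": [-0.004,0,0.008],"rot": [0,0,0],"hand": 1},
  {"delta_pos": [-0.004,0,0.012],"rot": [0,0,0],"hand": 1},
  {"delta_pos": [-0.004,0,0.012],"rot": [0,0,0],"hand": 1},
])

```text
time: 6.32
tool_pos: [0.6771, 0.0642, 0.0226]
tcp_rot: [-3.141, -0.016, -0.006]
wrist_force: [-2.9, -0.3, 5.6]
width: 0.595
```

Contact (5.6 N up). Open a little, raise, then open fully.

carry_out([
  {"delta_pos": [0,0,0],"rot": [0,0,0],"hand": -0.3},
  {"delta_pos": [0,0,0],"rot": [0,0,0],"hand": -0.4},
  {"delta_pos": [0,0,0],"rot": [0,0,0],"hand": -0.4},
  {"delta_pos": [0,0,-0.05],"rot": [0,0,0],"hand": -0.4},
  {"delta_pos": [0,0,-0.12],"rot": [0,0,0],"hand": -0.6},
  {"delta_pos": [0,0,-0.25],"rot": [0,0,0],"hand": -1},
  {"delta_pos": [0,0,-0.38],"rot": [0,0,0],"hand": -1},
  {"delta_pos": [0,0,-0.38],"rot": [0,0,0],"hand": -1},
])

```text
time: 7.32
tool_pos: [0.6802, 0.0643, 0.1235]
tcp_rot: [-3.14, -0.016, -0.022]
wrist_force: [-0.2, 0.6, 0.4]
width: 1.005
```

```bash
python3 go.py .543 .0652 .11 -17 .543 .0652 .018 -17
python3 - <<'E'
from h import *
im=bot.read_camera("side")[:,:,::-1]; a=bot.read_camera("wrist")[:,:,::-1]
cv2.imwrite("pics/s3.png",np.hstack([cv2.resize(im[180:280,120:220],(400,400),interpolation=2),cv2.resize(a,(400,300),interpolation=2)[:,:].copy() if 0 else cv2.copyMakeBorder(cv2.resize(a,(400,300)),0,100,0,0,0)]))
E
```

```text
t 7.33 p [0.6802 0.0643 0.1235] w 1.005 F [-0.2  0.6  0.4]
[-0.5495 -0.0091  0.0465] [-0.0044 -0.017   0.3911]
[-0.5546 -0.0086  0.4145] [-0.0044 -0.017   0.3911]
```

View pics/s3.png

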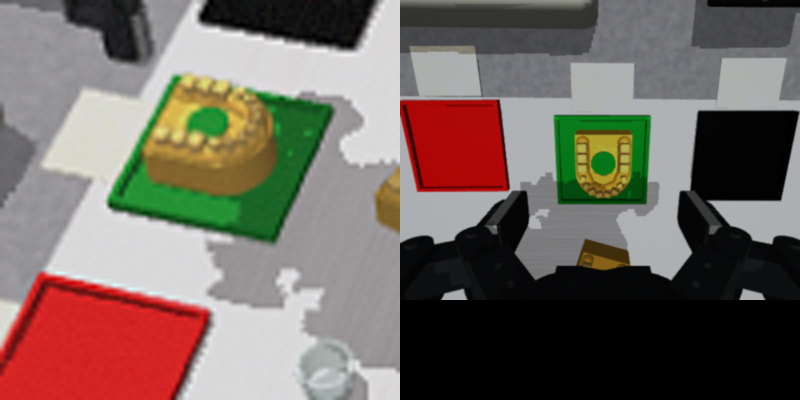

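Green is flat inside its tray, well centred. Next: red.

carry_out([
  {"delta_pos": [-0.2,0,0.02],"rot": [0,0,0.15],"hand": -1},
  {"delta_pos": [-0.4,-0.009,0.0465],"rot": [-0.0044,-0.017,0.3],"hand": -1},
  {"delta_pos": [-0.55,-0.009,0.0465],"rot": [-0.0044,-0.017,0.391],"hand": -1},
  {"delta_pos": [-0.55,-0.009,0.1],"rot": [-0.0044,-0.017,0.391],"hand": -1},
  {"delta_pos": [-0.552,-0.009,0.14],"rot": [-0.0044,-0.017,0.391],"hand": -1},
  {"delta_pos": [-0.552,-0.009,0.14],"rot": [-0.0044,-0.017,0.391],"hand": -1},
])

```text
time: 8.18
tool_pos: [0.5394, 0.0649, 0.0817]
tcp_rot: [3.105, -0.463, -0.015]
wrist_force: [-0.9, 0.4, 0.1]
width: 1.003
```

```bash
python3 go.py .543 .0652 .017 -17
python3 - <<'E'
from h import *
ci=bot.camera_info("wrist"); im=bot.read_camera("wrist")[:,:,::-1].copy()
p=[.5353,.0675,np.radians(-17),0]
cv2.polylines(im,[np.round(proj(ci,place(CAST[i*17:i*17+17],p))).astype(np.int32) for i in (0,1)],True,(255,0,255),1)
cv2.imwrite("pics/w2.png",cv2.resize(im,(640,480)))
E
```

```text
t 8.18 p [0.5394 0.0649 0.0817] w 1.003 F [-0.9  0.4  0.1]
[ 0.0158 -0.0062  0.2585] [0.0043 0.0114 0.0005]
```

View pics/w2.png

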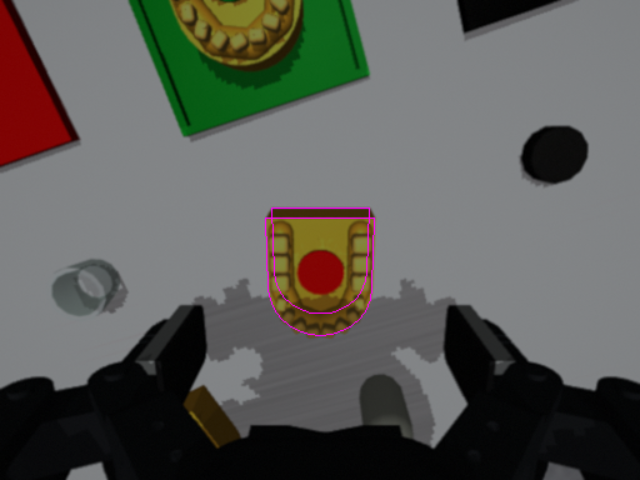

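Outline matches the red cast at (321,265). Descend and grip.

carry_out([
  {"delta_pos": [0.015,-0.006,0.1],"rot": [0.004,0.011,0],"hand": -1},
  {"delta_pos": [0.015,-0.006,0.2],"rot": [0.004,0.011,0],"hand": -1},
  {"delta_pos": [0.015,-0.006,0.255],"rot": [0.004,0.011,0],"hand": -1},
  {"delta_pos": [0.015,-0.006,0.258],"rot": [0.004,0.011,0],"hand": -1},
  {"delta_pos": [0.015,-0.006,0.258],"rot": [0.004,0.011,0],"hand": 0.1},
  {"delta_pos": [0.015,-0.006,0.258],"rot": [0.004,0.011,0],"hand": 1},
  {"delta_pos": [0.015,-0.006,0.258],"rot": [0.004,0.011,0],"hand": 1},
  {"delta_pos": [0.015,-0.006,0.258],"rot": [0.004,0.011,0],"hand": 1},
  {"delta_pos": [0.015,-0.006,0.258],"rot": [0.004,0.011,0],"hand": 1},
])

```text
time: 9.35
tool_pos: [0.5449, 0.0654, 0.0192]
tcp_rot: [-3.106, 0.464, -0.006]
wrist_force: [0.9, 1.4, 6.8]
width: 0.597
```

```bash
python3 go.py .543 .0652 .10 -17  .6895 .2108 .10 .7 .6895 .2108 .04 .7
```

```text
t 9.35 p [0.5449 0.0654 0.0192] w 0.597 F [0.9 1.4 6.8]
[-0.0058  0.0024 -0.323 ] [-0.0016 -0.0043  0.0003]
[ 0.3845 -0.7258 -0.3208] [-0.0009 -0.0046 -0.393 ]
[ 0.3837 -0.7254 -0.0808] [-0.0009 -0.0046 -0.393 ]
```

carry_out([
  {"delta_pos": [0,0,-0.1],"rot": [0,0,0],"hand": 1},
  {"delta_pos": [0,0,-0.22],"rot": [0,0,0],"hand": 1},
  {"delta_pos": [0,0,-0.32],"rot": [0,0,0],"hand": 1},
  {"delta_pos": [0.06,-0.12,-0.32],"rot": [0,0,-0.07],"hand": 1},
  {"delta_pos": [0.13,-0.25,-0.32],"rot": [0,0,-0.14],"hand": 1},
  {"delta_pos": [0.2,-0.38,-0.32],"rot": [0,0,-0.21],"hand": 1},
  {"delta_pos": [0.27,-0.51,-0.32],"rot": [0,0,-0.28],"hand": 1},
  {"delta_pos": [0.34,-0.64,-0.32],"rot": [0,0,-0.35],"hand": 1},
  {"delta_pos": [0.384,-0.725,-0.32],"rot": [0,0,-0.393],"hand": 1},
  {"delta_pos": [0.384,-0.725,-0.32],"rot": [0,0,-0.393],"hand": 1},
  {"delta_pos": [0.384,-0.725,-0.32],"rot": [0,0,-0.393],"hand": 1},
  {"delta_pos": [0.384,-0.725,-0.22],"rot": [0,0,-0.393],"hand": 1},
  {"delta_pos": [0.384,-0.725,-0.12],"rot": [0,0,-0.393],"hand": 1},
  {"delta_pos": [0.384,-0.725,-0.08],"rot": [0,0,-0.393],"hand": 1},
  {"delta_pos": [0.384,-0.725,-0.08],"rot": [0,0,-0.393],"hand": 1},
])

```text
time: 11.22
tool_pos: [0.6883, 0.2098, 0.0389]
tcp_rot: [3.141, 0.018, 0.002]
wrist_force: [-0.2, 0.0, -0.8]
width: 0.595
```

```bash
python3 go.py .6895 .2108 .023 .7
```

```text
t 11.22 p [0.6883 0.2098 0.0389] w 0.595 F [-0.2  0.  -0.8]
[ 0.0046 -0.0039  0.0635] [ 0.0006 -0.0016 -0.0008]
```

carry_out([
  {"delta_pos": [0.004,-0.004,0.02],"rot": [0,0,0],"hand": 1},
  {"delta_pos": [0.004,-0.004,0.04],"rot": [0,0,0],"hand": 1},
  {"delta_pos": [0.003,-0.004,0.055],"rot": [0,0,0],"hand": 1},
  {"delta_pos": [0.002,-0.004,0.063],"rot": [0,0,0],"hand": 1},
  {"delta_pos": [0.001,-0.004,0.068],"rot": [0,0,0],"hand": 1},
  {"delta_pos": [0,-0.004,0.071],"rot": [0,0,0],"hand": 1},
  {"delta_pos": [0,-0.004,0.071],"rot": [0,0,0],"hand": 1},
])

```text
time: 12.1
tool_pos: [0.6886, 0.2109, 0.0223]
tcp_rot: [3.141, 0.018, 0.003]
wrist_force: [-3.8, -1.8, 5.6]
width: 0.597
```

Contact again at the expected height; release as before.

carry_out([
  {"delta_pos": [0,0,0],"rot": [0,0,0],"hand": -0.3},
  {"delta_pos": [0,0,0],"rot": [0,0,0],"hand": -0.4},
  {"delta_pos": [0,0,0],"rot": [0,0,0],"hand": -0.4},
  {"delta_pos": [0,0,-0.05],"rot": [0,0,0],"hand": -0.4},
  {"delta_pos": [0,0,-0.12],"rot": [0,0,0],"hand": -0.6},
  {"delta_pos": [0,0,-0.25],"rot": [0,0,0],"hand": -1},
  {"delta_pos": [0,0,-0.38],"rot": [0,0,0],"hand": -1},
  {"delta_pos": [0,0,-0.38],"rot": [0,0,0],"hand": -1},
])

```text
time: 13.1
tool_pos: [0.6919, 0.2118, 0.1236]
tcp_rot: [-3.139, -0.018, -0.018]
wrist_force: [0.0, 0.2, 0.3]
width: 1.002
```

```bash
python3 go.py .5372 .3074 .09 2.1
python3 - <<'E'
from h import *
im=bot.read_camera("side")[:,:,::-1]; a=bot.read_camera("wrist")[:,:,::-1]
cv2.imwrite("pics/s4.png",np.hstack([cv2.resize(im[220:320,80:180],(400,400),interpolation=2),cv2.copyMakeBorder(cv2.resize(a,(400,300)),0,100,0,0,0)]))
E
```

```text
t 13.1 p [0.6919 0.2118 0.1236] w 1.002 F [0.  0.2 0.3]
[-0.6158 -0.3891  0.1283] [-0.0024 -0.0145 -0.0319]
```

View pics/s4.png

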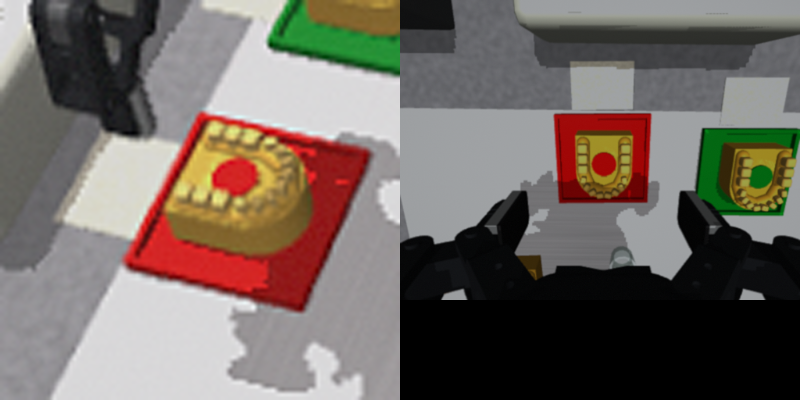

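Red is flat and centred in its tray. Now black.

carry_out([
  {"delta_pos": [-0.2,-0.12,0],"rot": [0,0,0],"hand": -1},
  {"delta_pos": [-0.4,-0.25,0.03],"rot": [-0.0024,-0.0145,-0.03],"hand": -1},
  {"delta_pos": [-0.6,-0.38,0.07],"rot": [-0.0024,-0.0145,-0.03],"hand": -1},
  {"delta_pos": [-0.616,-0.389,0.128],"rot": [-0.0024,-0.0145,-0.03],"hand": -1},
  {"delta_pos": [-0.616,-0.389,0.165],"rot": [-0.0024,-0.0145,-0.03],"hand": -1},
  {"delta_pos": [-0.616,-0.389,0.165],"rot": [-0.0024,-0.0145,-0.03],"hand": -1},
])

```text
time: 13.95
tool_pos: [0.5343, 0.3054, 0.0755]
tcp_rot: [3.138, 0.054, -0.014]
wrist_force: [0.1, -0.3, -0.1]
width: 0.997
```

```bash
python3 go.py .5372 .3074 .017 2.1
python3 - <<'E'
from h import *
ci=bot.camera_info("wrist"); im=bot.read_camera("wrist")[:,:,::-1].copy()
p=[.5292,.3071,np.radians(2.1),0]
cv2.polylines(im,[np.round(proj(ci,place(CAST[i*17:i*17+17],p))).astype(np.int32) for i in (0,1)],True,(255,0,255),1)
cv2.imwrite("pics/w3.png",cv2.resize(im,(640,480)))
E
```

```text
t 13.95 p [0.5343 0.3054 0.0755] w 0.997 F [ 0.1 -0.3 -0.1]
[ 0.0141 -0.0083  0.2339] [ 0.0038  0.0118 -0.0032]
```

View pics/w3.png

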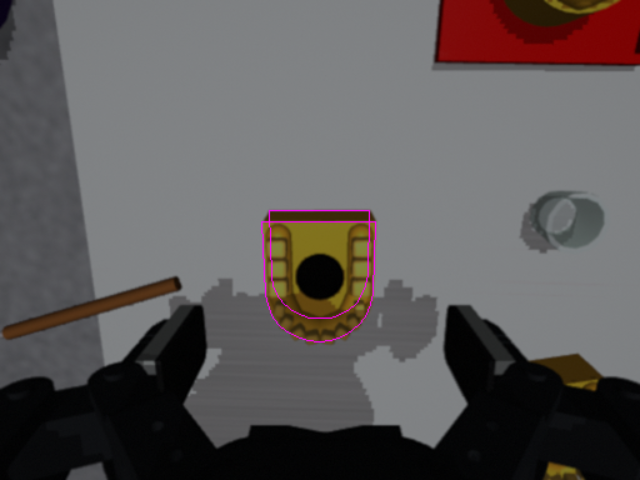

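Outline matches the black cast at (319,272). The probe handle end is about 70 mm from the centre, so it clears the fingers.

carry_out([
  {"delta_pos": [0.014,-0.006,0.1],"rot": [0.004,0.011,0],"hand": -1},
  {"delta_pos": [0.014,-0.007,0.18],"rot": [0.004,0.011,0],"hand": -1},
  {"delta_pos": [0.014,-0.007,0.23],"rot": [0.004,0.011,0],"hand": -1},
  {"delta_pos": [0.014,-0.007,0.234],"rot": [0.004,0.011,0],"hand": -1},
  {"delta_pos": [0.014,-0.007,0.234],"rot": [0.004,0.011,0],"hand": 0.1},
  {"delta_pos": [0.014,-0.007,0.234],"rot": [0.004,0.011,0],"hand": 1},
  {"delta_pos": [0.014,-0.007,0.234],"rot": [0.004,0.011,0],"hand": 1},
  {"delta_pos": [0.014,-0.007,0.234],"rot": [0.004,0.011,0],"hand": 1},
  {"delta_pos": [0.014,-0.007,0.234],"rot": [0.004,0.011,0],"hand": 1},
])

```text
time: 15.12
tool_pos: [0.539, 0.308, 0.0192]
tcp_rot: [-3.139, -0.053, -0.004]
wrist_force: [0.1, 0.3, 6.1]
width: 0.594
```

```bash
python3 go.py .5372 .3074 .12 2.1  .60 .08 .12 1.1
```

```text
t 15.12 p [0.539  0.308  0.0192] w 0.594 F [0.1 0.3 6.1]
[-0.006   0.0013 -0.4034] [-0.0025 -0.0036 -0.0035]
[ 0.2142  0.9189 -0.4045] [-0.0025 -0.0036  0.0187]
```

carry_out([
  {"delta_pos": [0,0,-0.1],"rot": [0,0,0],"hand": 1},
  {"delta_pos": [0,0,-0.22],"rot": [0,0,0],"hand": 1},
  {"delta_pos": [0,0,-0.34],"rot": [0,0,0],"hand": 1},
  {"delta_pos": [0.02,0.08,-0.4],"rot": [0,0,0],"hand": 1},
  {"delta_pos": [0.05,0.22,-0.4],"rot": [0,0,0],"hand": 1},
  {"delta_pos": [0.08,0.36,-0.4],"rot": [0,0,0],"hand": 1},
  {"delta_pos": [0.12,0.5,-0.4],"rot": [0,0,0.01],"hand": 1},
  {"delta_pos": [0.15,0.65,-0.4],"rot": [0,0,0.018],"hand": 1},
  {"delta_pos": [0.18,0.79,-0.4],"rot": [0,0,0.018],"hand": 1},
  {"delta_pos": [0.214,0.92,-0.4],"rot": [0,0,0.018],"hand": 1},
  {"delta_pos": [0.214,0.92,-0.4],"rot": [0,0,0.018],"hand": 1},
])

```text
time: 16.5
tool_pos: [0.5995, 0.0763, 0.1177]
tcp_rot: [-3.141, -0.025, -0.001]
wrist_force: [-0.9, 1.0, -1.2]
width: 0.595
```

```bash
python3 go.py .6809 -.076 .12 1.1  .6809 -.076 .04 1.1
```

```text
t 16.5 p [0.5995 0.0763 0.1177] w 0.595 F [-0.9  1.  -1.2]
[ 0.3158  0.6142 -0.0096] [-0.0012 -0.0011 -0.0039]
[0.3155 0.6145 0.3104] [-0.0012 -0.0011 -0.0039]
```

carry_out([
  {"delta_pos": [0.06,0.12,0],"rot": [0,0,0],"hand": 1},
  {"delta_pos": [0.13,0.26,0],"rot": [0,0,0],"hand": 1},
  {"delta_pos": [0.2,0.39,0],"rot": [0,0,0],"hand": 1},
  {"delta_pos": [0.27,0.52,0],"rot": [0,0,0],"hand": 1},
  {"delta_pos": [0.316,0.614,0],"rot": [0,0,0],"hand": 1},
  {"delta_pos": [0.316,0.614,0],"rot": [0,0,0],"hand": 1},
  {"delta_pos": [0.316,0.614,0.1],"rot": [0,0,0],"hand": 1},
  {"delta_pos": [0.316,0.614,0.2],"rot": [0,0,0],"hand": 1},
  {"delta_pos": [0.316,0.614,0.28],"rot": [0,0,0],"hand": 1},
  {"delta_pos": [0.316,0.614,0.31],"rot": [0,0,0],"hand": 1},
  {"delta_pos": [0.316,0.614,0.31],"rot": [0,0,0],"hand": 1},
])

```text
time: 17.88
tool_pos: [0.6806, -0.0754, 0.0395]
tcp_rot: [-3.14, -0.026, 0.001]
wrist_force: [-0.2, -0.0, -0.6]
width: 0.597
```

```bash
python3 go.py .6809 -.076 .023 1.1
```

```text
t 17.88 p [ 0.6806 -0.0754  0.0395] w 0.597 F [-0.2 -0.  -0.6]
[0.0014 0.0024 0.0662] [-0.0016  0.0005 -0.0035]
```

carry_out([
  {"delta_pos": [0.001,0.002,0.02],"rot": [0,0,0],"hand": 1},
  {"delta_pos": [0.001,0.002,0.04],"rot": [0,0,0],"hand": 1},
  {"delta_pos": [0.001,0.002,0.055],"rot": [0,0,0],"hand": 1},
  {"delta_pos": [0,0.002,0.064],"rot": [0,0,0],"hand": 1},
  {"delta_pos": [-0.001,0.002,0.07],"rot": [0,0,0],"hand": 1},
  {"delta_pos": [-0.002,0.002,0.073],"rot": [0,0,0],"hand": 1},
  {"delta_pos": [-0.002,0.002,0.073],"rot": [0,0,0],"hand": 1},
])

```text
time: 18.75
tool_pos: [0.6802, -0.0759, 0.0222]
tcp_rot: [-3.14, -0.026, 0.0]
wrist_force: [-2.8, 0.7, 5.4]
width: 0.594
```

carry_out([
  {"delta_pos": [0,0,0],"rot": [0,0,0],"hand": -0.3},
  {"delta_pos": [0,0,0],"rot": [0,0,0],"hand": -0.4},
  {"delta_pos": [0,0,0],"rot": [0,0,0],"hand": -0.4},
  {"delta_pos": [0,0,-0.05],"rot": [0,0,0],"hand": -0.4},
  {"delta_pos": [0,0,-0.12],"rot": [0,0,0],"hand": -0.6},
  {"delta_pos": [0,0,-0.25],"rot": [0,0,0],"hand": -1},
  {"delta_pos": [0,0,-0.38],"rot": [0,0,0],"hand": -1},
  {"delta_pos": [0,0,-0.38],"rot": [0,0,0],"hand": -1},
])

```text
time: 19.75
tool_pos: [0.6838, -0.0766, 0.1232]
tcp_rot: [3.141, 0.026, 0.015]
wrist_force: [0.3, -0.3, -0.1]
width: 1.003
```

```bash
python3 go.py .55 .09 .12 11.5
python3 - <<'E'
from h import *
im=bot.read_camera("side")[:,:,::-1]; a=bot.read_camera("wrist")[:,:,::-1]
cv2.imwrite("pics/s5.png",np.hstack([cv2.resize(im[130:230,150:250],(400,400),interpolation=2),cv2.copyMakeBorder(cv2.resize(a,(400,300)),0,100,0,0,0)]))
E
```

```text
t 19.75 p [ 0.6838 -0.0766  0.1232] w 1.003 F [ 0.3 -0.3 -0.1]
[-0.5242 -0.675   0.0075] [ 0.0016 -0.0121 -0.2345]
```

View pics/s5.png

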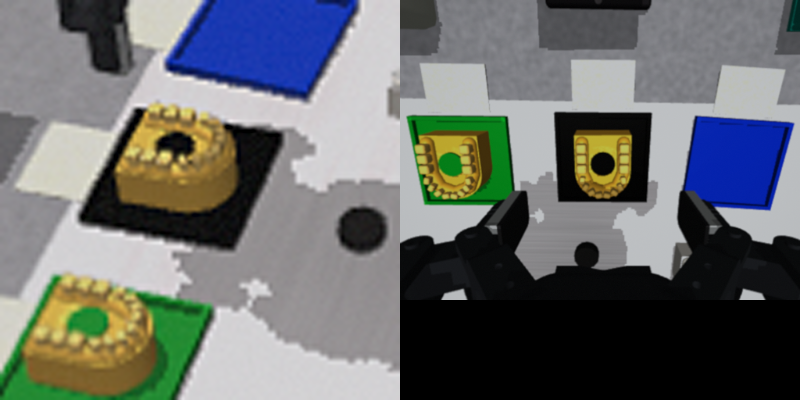

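Black is flat and centred in its tray. Now blue.

carry_out([
  {"delta_pos": [-0.13,-0.17,0],"rot": [0,0,-0.08],"hand": -1},
  {"delta_pos": [-0.27,-0.34,0],"rot": [0,0,-0.16],"hand": -1},
  {"delta_pos": [-0.42,-0.52,0],"rot": [0,0,-0.23],"hand": -1},
  {"delta_pos": [-0.58,-0.7,0],"rot": [0.002,-0.012,-0.234],"hand": -1},
  {"delta_pos": [-0.74,-0.86,0],"rot": [0.002,-0.012,-0.234],"hand": -1},
  {"delta_pos": [-0.85,-0.95,0.05],"rot": [0.002,-0.012,-0.234],"hand": -1},
  {"delta_pos": [-0.9,-1,0.1],"rot": [0.002,-0.012,-0.234],"hand": -1},
  {"delta_pos": [-0.9,-1,0.15],"rot": [0.002,-0.012,-0.234],"hand": -1},
  {"delta_pos": [-0.9,-1,0.15],"rot": [0.002,-0.012,-0.234],"hand": -1},
])

```text
time: 20.98
tool_pos: [0.4516, 0.1693, 0.0793]
tcp_rot: [-3.125, -0.313, 0.015]
wrist_force: [0.3, -0.4, 0.3]
width: 1.002
```

```bash
python3 go.py .4539 .1792 .017 11.5
python3 - <<'E'
from h import *
ci=bot.camera_info("wrist"); im=bot.read_camera("wrist")[:,:,::-1].copy()
p=[.4461,.1776,np.radians(11.5),0]
cv2.polylines(im,[np.round(proj(ci,place(CAST[i*17:i*17+17],p))).astype(np.int32) for i in (0,1)],True,(255,0,255),1)
cv2.imwrite("pics/w4.png",cv2.resize(im,(640,480)))
E
```

```text
t 20.98 p [0.4516 0.1693 0.0793] w 1.002 F [ 0.3 -0.4  0.3]
[ 0.0191 -0.0365  0.2492] [-0.0028  0.012  -0.0012]
```

View pics/w4.png

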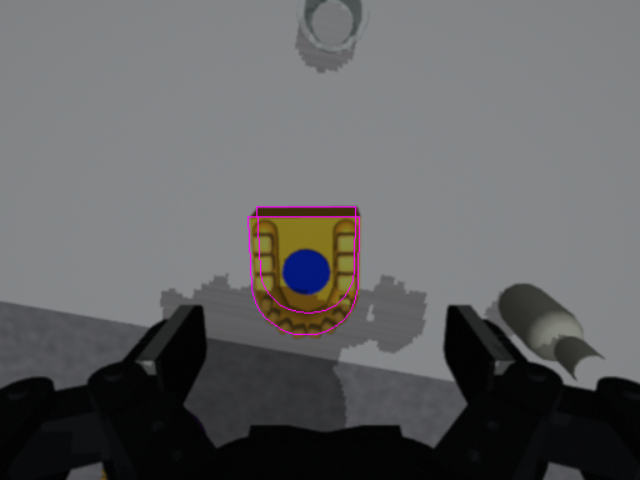

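The outline matches the blue cast at (305,265), and the bottle is well clear. Centre and grip.

carry_out([
  {"delta_pos": [0.019,-0.036,0.04],"rot": [-0.003,0.012,0],"hand": -1},
  {"delta_pos": [0.019,-0.036,0.12],"rot": [-0.003,0.012,0],"hand": -1},
  {"delta_pos": [0.019,-0.036,0.2],"rot": [-0.003,0.012,0],"hand": -1},
  {"delta_pos": [0.019,-0.036,0.249],"rot": [-0.003,0.012,0],"hand": -1},
  {"delta_pos": [0.019,-0.036,0.249],"rot": [-0.003,0.012,0],"hand": -1},
  {"delta_pos": [0.019,-0.036,0.249],"rot": [-0.003,0.012,0],"hand": 0.1},
  {"delta_pos": [0.019,-0.036,0.249],"rot": [-0.003,0.012,0],"hand": 1},
  {"delta_pos": [0.019,-0.036,0.249],"rot": [-0.003,0.012,0],"hand": 1},
  {"delta_pos": [0.019,-0.036,0.249],"rot": [-0.003,0.012,0],"hand": 1},
  {"delta_pos": [0.019,-0.036,0.249],"rot": [-0.003,0.012,0],"hand": 1},
])

```text
time: 22.28
tool_pos: [0.4559, 0.1796, 0.019]
tcp_rot: [-3.125, -0.312, -0.006]
wrist_force: [0.2, 0.4, 5.9]
width: 0.593
```

```bash
python3 go.py .454 .179 .12 11.5  .56 -.03 .12 0
```

```text
t 22.27 p [0.4559 0.1796 0.019 ] w 0.593 F [0.2 0.4 5.9]
[-0.0065  0.0007 -0.4041] [-0.0005 -0.0049 -0.0019]
[ 0.2437  0.9041 -0.4035] [-0.001  -0.0048  0.2537]
```

carry_out([
  {"delta_pos": [0,0,-0.1],"rot": [0,0,0],"hand": 1},
  {"delta_pos": [0,0,-0.22],"rot": [0,0,0],"hand": 1},
  {"delta_pos": [0,0,-0.34],"rot": [0,0,0],"hand": 1},
  {"delta_pos": [0.02,0.08,-0.4],"rot": [0,0,0.02],"hand": 1},
  {"delta_pos": [0.06,0.22,-0.4],"rot": [0,0,0.06],"hand": 1},
  {"delta_pos": [0.1,0.36,-0.4],"rot": [0,0,0.1],"hand": 1},
  {"delta_pos": [0.14,0.5,-0.4],"rot": [0,0,0.14],"hand": 1},
  {"delta_pos": [0.18,0.65,-0.4],"rot": [0,0,0.18],"hand": 1},
  {"delta_pos": [0.21,0.79,-0.4],"rot": [0,0,0.22],"hand": 1},
  {"delta_pos": [0.244,0.904,-0.4],"rot": [0,0,0.25],"hand": 1},
  {"delta_pos": [0.244,0.904,-0.4],"rot": [0,0,0.25],"hand": 1},
])

```text
time: 23.65
tool_pos: [0.5604, -0.0316, 0.1187]
tcp_rot: [-3.141, -0.001, -0.005]
wrist_force: [1.4, -0.2, -1.2]
width: 0.598
```

```bash
python3 go.py .6777 -.2112 .12 -2.1  .6777 -.2112 .04 -2.1
```

```text
t 23.65 p [ 0.5604 -0.0316  0.1187] w 0.598 F [ 1.4 -0.2 -1.2]
[ 0.469   0.7186 -0.0043] [-0.0012 -0.0041  0.0471]
[0.468  0.7188 0.3157] [-0.0012 -0.0041  0.0471]
```

carry_out([
  {"delta_pos": [0.07,0.11,0],"rot": [0,0,0],"hand": 1},
  {"delta_pos": [0.15,0.23,0],"rot": [0,0,0.01],"hand": 1},
  {"delta_pos": [0.23,0.35,0],"rot": [0,0,0.02],"hand": 1},
  {"delta_pos": [0.31,0.48,0],"rot": [0,0,0.03],"hand": 1},
  {"delta_pos": [0.4,0.61,0],"rot": [0,0,0.04],"hand": 1},
  {"delta_pos": [0.468,0.719,0],"rot": [0,0,0.047],"hand": 1},
  {"delta_pos": [0.468,0.719,0],"rot": [0,0,0.047],"hand": 1},
  {"delta_pos": [0.468,0.719,0.1],"rot": [0,0,0.047],"hand": 1},
  {"delta_pos": [0.468,0.719,0.2],"rot": [0,0,0.047],"hand": 1},
  {"delta_pos": [0.468,0.719,0.28],"rot": [0,0,0.047],"hand": 1},
  {"delta_pos": [0.468,0.719,0.315],"rot": [0,0,0.047],"hand": 1},
  {"delta_pos": [0.468,0.719,0.315],"rot": [0,0,0.047],"hand": 1},
])

```text
time: 25.15
tool_pos: [0.6771, -0.2106, 0.0394]
tcp_rot: [-3.14, 0.057, -0.003]
wrist_force: [0.1, 0.9, -1.9]
width: 0.594
```

```bash
python3 go.py .6777 -.2112 .023 -2.1
```

```text
t 25.15 p [ 0.6771 -0.2106  0.0394] w 0.594 F [ 0.1  0.9 -1.9]
[0.0024 0.0025 0.0654] [-0.002  -0.0021  0.0007]
```

carry_out([
  {"delta_pos": [0.002,0.002,0.02],"rot": [0,0,0],"hand": 1},
  {"delta_pos": [0.002,0.002,0.04],"rot": [0,0,0],"hand": 1},
  {"delta_pos": [0.001,0.002,0.055],"rot": [0,0,0],"hand": 1},
  {"delta_pos": [0,0.002,0.064],"rot": [0,0,0],"hand": 1},
  {"delta_pos": [-0.001,0.002,0.07],"rot": [0,0,0],"hand": 1},
  {"delta_pos": [-0.002,0.002,0.073],"rot": [0,0,0],"hand": 1},
  {"delta_pos": [-0.002,0.002,0.073],"rot": [0,0,0],"hand": 1},
])

```text
time: 26.02
tool_pos: [0.6768, -0.2111, 0.0221]
tcp_rot: [-3.14, 0.057, -0.003]
wrist_force: [-2.7, 1.7, 5.5]
width: 0.595
```

carry_out([
  {"delta_pos": [0,0,0],"rot": [0,0,0],"hand": -0.3},
  {"delta_pos": [0,0,0],"rot": [0,0,0],"hand": -0.4},
  {"delta_pos": [0,0,0],"rot": [0,0,0],"hand": -0.4},
  {"delta_pos": [0,0,-0.05],"rot": [0,0,0],"hand": -0.4},
  {"delta_pos": [0,0,-0.12],"rot": [0,0,0],"hand": -0.6},
  {"delta_pos": [0,0,-0.25],"rot": [0,0,0],"hand": -1},
  {"delta_pos": [0,0,-0.38],"rot": [0,0,0],"hand": -1},
  {"delta_pos": [0,0,-0.6],"rot": [0,0,0],"hand": -1},
  {"delta_pos": [0,0.2,-0.7],"rot": [0,0,0],"hand": -1},
  {"delta_pos": [-0.2,0.4,-0.7],"rot": [0,0,0],"hand": -1},
  {"delta_pos": [-0.4,0.6,-0.7],"rot": [0,0,0],"hand": -1},
  {"delta_pos": [-0.6,0.8,-0.7],"rot": [0,0,0],"hand": -1},
  {"delta_pos": [-0.8,1,-0.7],"rot": [0,0,0],"hand": -1},
  {"delta_pos": [-0.8,1,-0.7],"rot": [0,0,0],"hand": -1},
  {"delta_pos": [-0.8,1,-0.7],"rot": [0,0,0],"hand": -1},
])

```text
time: 27.9
tool_pos: [0.4659, -0.4561, 0.1982]
tcp_rot: [3.14, -0.063, 0.006]
wrist_force: [0.3, -0.1, -0.2]
width: 0.995
```

Run:
```python
from h import *
im=bot.read_camera("side")[:,:,::-1]; a=bot.read_camera("top")[:,:,::-1]
cv2.imwrite("pics/es.png",cv2.resize(im[80:380,80:380],(600,600),interpolation=2)); cv2.imwrite("pics/et.png",cv2.resize(a[70:270,40:470],(800,372),interpolation=2))
print(bot.read_state()["time"])
```

```text
28.0
```

View pics/es.png

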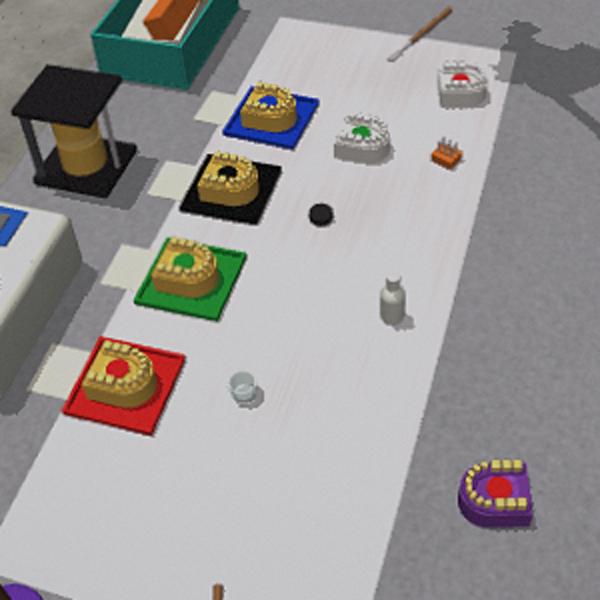

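View pics/et.png

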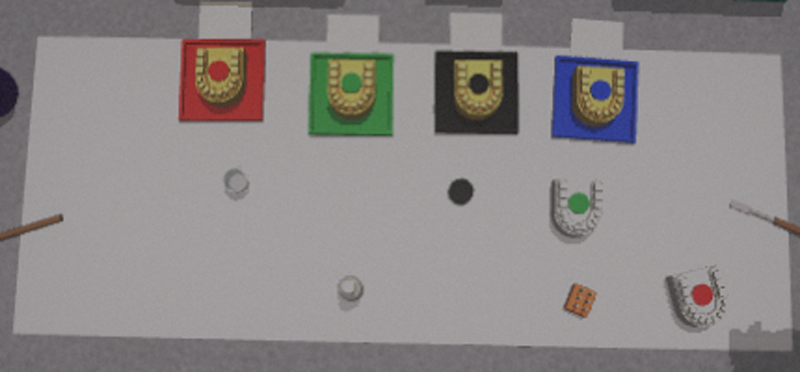

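All four casts appear in their matching trays and the white casts and other objects are undisturbed. A quick numeric check, then hand in.

```bash
sed -e 's/^items=.*/items={"cast_red":((0,0,.6802,.2108),0),"cast_green":((0,0,.6666,.0641),0),"cast_black":((0,0,.6712,-.076),0),"cast_blue":((0,0,.668,-.2108),0)}/; /^"tray_red"/d' -e 's/^for n,(a,b).*/for n,(q,_) in items.items():\n    a,b=[proj(C[c],[[q[2]-.015,q[3],.02]])[0]\/k for c in("top","side")]/' m.py > m2.py; python3 m2.py && python3 -c "
from workcell import bot
print(bot.read_state()['time']); print(bot.finish_job())"
```

```text
cast_red [0.6779 0.2103] yaw deg 1.7 z 0.0044 err 0.126
cast_green [0.6677 0.0635] yaw deg -0.6 z 0.0029 err 0.078
cast_black [ 0.6711 -0.0775] yaw deg 1.4 z 0.0022 err 0.091
cast_blue [ 0.6666 -0.2115] yaw deg -2.3 z 0.0031 err 0.119
28.1
the job is handed in; nothing more can be done
None
```

All four yellow casts (green, red, black and blue) are in the trays matching their discs, and I handed the job in at 28.1 s of the 104 s allowed.

- **Placing:** each cast was gripped on its flat sides. I lowered it until the wrist force showed contact with the tray floor, about 5.5 N, then released it. No force reading between moves went above 7 N.
- **Last camera check:** a silhouette fit from the top and side views puts each cast within about 2.5 mm of its tray centre and within about 1.5° of the tray's alignment. The heel and front have about 12 mm of room to the rim. All casts stand flat with teeth up.
- **Left alone:** the pictures show the two white casts, the purple look-alike and the small items undisturbed.
- **Disagreements:**
  - The fitted heights in the trays were 2.2 to 4.4 mm, where the 3 mm tray floor was expected. That is within the 2 mm calibration accuracy.
  - The first fit of the green tray had a high error (0.49). I didn't trace the cause; its outline overlay matched and the later views confirmed the placing.

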